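# Swing the balloon-stick rack home about its pivot pin

### The arm

A 6-joint arm with a two-finger parallel gripper is mounted at the origin on the work surface. World frame = base frame: x ahead of the robot, y to its left, z up, the work surface at z = 0. Lengths are in m, angles in rad, forces in N, time in s.
With the tool pointing down it reaches from about 0.275 to 0.85 m from the base axis. Payload 5.2 kg.
Tool frame: the origin (TCP) lies midway between the tips of the shut fingers; the grasp point (between the pads) lies 19 mm behind it; z points along the fingers, y is the line along which they close (so a half turn about z gives the same grasp; the last joint's range is limited). The gripper opens to 85 mm and grips with 20 to 120 N. Pads are 22 mm wide; open, the fingers measure 114 mm over their backs; the gripper's body (76 mm by 85 mm) begins 54 mm behind the grasp point. The pads swing forward as they close: fully open they stand 13 mm farther back than shut.
Start: joints at [-1.518, 0.259, 1.535, -0, 1.348, -0.203], TCP at [0.139, -0.532, 0.231] pointing down, gripper open.
Joint ranges: [-3.14, 3.14], [-0.91, 2.08], [0.19, 2.58], [-1.22, 4.36], [0.22, 2.71], [-3.12, 3.12]. Speed limits (rad/s): [2.57, 2.57, 3.14, 3.14, 3.14, 3.14].

### API

Orientations are given as a unit quaternion [x, y, z, w].
In Python, from station import bot gives the robot as it stands.
- The arm moves only by the shell command python3 -m crank 'ROWS' [FORCE]. ROWS is JSON, a list of rows, each a list of 7 numbers: the turn, a rotation vector about the world's x, y, z normalised to -1 to 1, where 1 is 180 degrees, then the shift along the world's x, y, z normalised to -1 to 1, where 1 is 100 mm, then the opening, from 0 (shut) to 1 (fully open). In form: [[rx, ry, rz, x, y, z, jaw], ...]. A call has 1 to 5 rows; each row shifts and turns the commanded pose from where the row before left it; what a row does not reach is not made up. A row lasts 1/10 s, in which the tool goes at most 50 mm and 8.59 degrees, less where a joint would pass 70% of its speed; a pose out of reach is approached as far as the arm can. A call with a number of a shift or a turn outside -1 to 1 is refused whole. A call with a gripper value outside its range is refused whole. The fingers move at their own pace and stop on an object; FORCE is the grip in N (left out, the last holds). Time passes only in rows, so rows that do not move let the fingers close. It gives the time, the measured TCP pose, the force, the opening and the grip force at its end, in the units of the state.
- bot.read_state(): the state, without advancing time (a new reading comes with each control period).
- bot.read_camera(name): name is "side" or "top"; returns a dict with "img" (480x640x3 uint8, red, green, blue), "depth" (480x640 float32, m along the optical axis (not along the pixel's ray), 0 where there is no reading), "intrinsics" (3x3 intrinsics, pixels), "eye" and "rotation" of the camera in the world. Camera axes: x right, y up, looking along -z (the intrinsics and any distortion apply to the point x, -y, -z); pixel columns grow to the right and rows downward; lengths in m; the calibration is good to about 2 mm. A picture is of the moment at which its call begins.
- bot.job_done(): hands the job in; it is judged then, once.
The state is a dict: "time": time; "joint_pos": joint angles; "joint_velocities": joint speeds; "effort": joint torques, N m; "tcp_pos": TCP position; "eef_rot": TCP orientation; "ft_force": force on the tool from outside, world axes, zero at the start; "wrist_torque": the same for the moment, N m; "width": opening from 0.0 (shut) to 1.0 (fully open); "gripper_force": force on a finger pad.
Only numpy, scipy, OpenCV 4.12 (cv2) and the standard library are available. Lean on these libraries where they do the work, as an engineer would, in place of code of your own. Each camera call takes 0.05 s, during which the arm holds its last target. There are 200 camera calls.

### The job

Park the balloon-stick rack by sliding it along the shelf: first push it, still askew, until the notch in its long side sits against the upright wooden pin, then keep pushing so that it swings round the pin until that same side comes up against the rubber foot of the stop. Press it gently but firmly home against the foot for a moment, with the notch on the pin, and leave it there; do not lift or tip the rack, do not ram it, and leave the other things where they are.

Things in the scene. Friction and masses are not known exactly. Their poses are not given: they have to be found in the camera images.
- rack: Loose flat white slab, 180 (x) x 90 (y) x 18 mm, 0.4-0.85 kg, flat on the shelf; slides at 1-6 N. Combs and 5 balloon sticks (cups to +x) are fixed on top: y -23 to +44 mm, 37 mm high over the shelf. Origin: centre of underside, within 5 mm of the centre of mass in plan. Side y=-45 has a 90 degree V notch, 50 wide at the mouth, 25 deep, at x=-45. Side y=+45 is plain and straight: push there.
- rack_notch (a point): Point in the rack's notch at rack (-45, -31.3, 9) mm: where the pin's axis is when the pin touches both flanks of the notch.
- pin: Fixed upright wooden pin, 16 mm diameter, 45 mm tall, alone on the shelf. Origin: on its axis at shelf level; x points to the stop, y to the side the rack comes from. At the start the rack's x is turned 0.85 to 1.2 rad anticlockwise (from above) from the pin's x, its notch point 20-45 mm short of the pin along the rack's y and up to 14 mm aside in x. Parked, the two x axes are within 0.18 rad.
- stop: Fixed wooden block, 50 (x) x 30 (y -30 to 0) x 36 mm tall, 105-120 mm from the pin, axes as the pin's. Origin: shelf level, middle of the face towards the rack. From it, at x=0, 11 mm above the shelf, a screwed-out foot with a round black rubber end (20 mm diameter) points along +y; its tip is 20 to 52 mm out, different each time and not measured: feel for it. It is rigid.
- lantern: Bystander: clear glass lantern with dark metal frame and hinged door, 110 mm square, 205 mm tall; origin at the centre of its foot.
- dish: Bystander: pink ceramic dish, 110 mm across, 35 mm high; origin at the centre of its foot.
- pump: Bystander: purple plastic hand pump standing upright, 60 mm across at its foot, 206 mm tall with a 90 mm cross handle; origin at the centre of its foot.
- candle: Bystander: candle jar with a wooden lid, 58 mm across, 58 mm tall, standing between pin and stop on the far side from the rack; origin at the centre of its foot.
- trinket_box: Bystander: small dark wooden box, 74 x 54 mm, 53 mm tall, standing beyond the rack's parked cup end; origin at the centre of its foot.
- mug: Bystander: white mug, 76 mm across, 90 mm tall; origin at the centre of its foot.
- maraca: Bystander: terracotta maraca standing on its head, 68 mm across, 160 mm tall; origin at the centre of its foot.
Not all that is in view belongs to the job. What is shaped like the stop but turquoise is not meant.

How it is judged:
By the outcome, as a careful person would: the job done as asked, in the order asked, and still so for the second after the job is handed in, with the robot touching nothing.
It also fails if it takes over 51 s, if anything falls off the work surface, if the arm or the gripper's body presses on something with over 40 N, if the wrist force passes 120 N, or if a joint passes its speed limit or range.

## Working session

There is one attempt and no reset: what is moved stays moved. The work goes in short steps, Python scripts to look and compute and a shell command to move; the robot and the scene stay as the last step left them, time stands still between calls to the robot, and variables do not carry over. Pictures are saved under pics/ and viewed, at most 12 in all, crops included, and the job is handed in when it is done.

```bash
mkdir -p pics; ls; python3 - <<'E'
from station import bot
import cv2,numpy as np
for n in("top","side"):
    c=bot.read_camera(n); cv2.imwrite(f"pics/{n}0.png",c["img"][:,:,::-1]); np.savez(f"{n}0.npz",**c)
    print(n,c["intrinsics"],c["eye"],c["rotation"],[k for k in c])
s=bot.read_state();print(s["time"],s["tcp_pos"],s["eef_rot"],s["ft_force"])
E
```

```text
pics
top [[448.74523253   0.         320.21163038]
 [  0.         448.74523253 240.62988521]
 [  0.           0.           1.        ]] [0.41405399 0.00286199 1.0380921 ] [-0.05762805  0.05771758  0.71380021 -0.69558389] ['img', 'depth', 'intrinsics', 'eye', 'rotation']
side [[470.31089659   0.         324.00449604]
 [  0.         470.31089659 236.42023541]
 [  0.           0.           1.        ]] [0.52236863 0.7977486  0.50086151] [-0.02691284  0.50421402  0.86197491 -0.04520152] ['img', 'depth', 'intrinsics', 'eye', 'rotation']
0.1 [ 0.13915545 -0.53161835  0.23054807] [ 9.91831622e-01  1.27551279e-01  6.52490018e-05 -8.37278553e-04] [-0.17688883  0.15197295 -0.21664522]
```

View pics/top0.png

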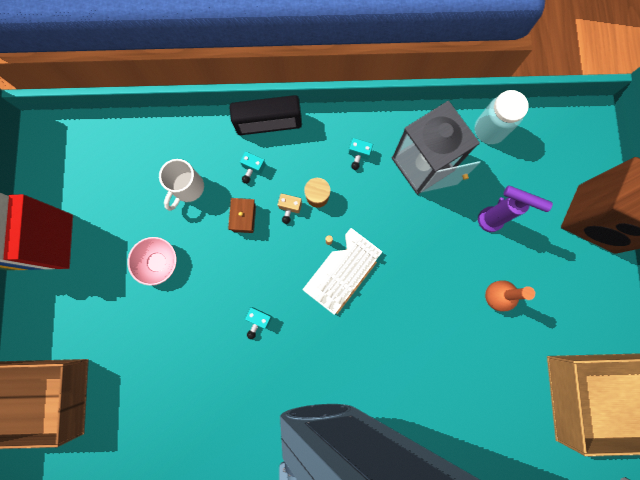

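View pics/side0.png

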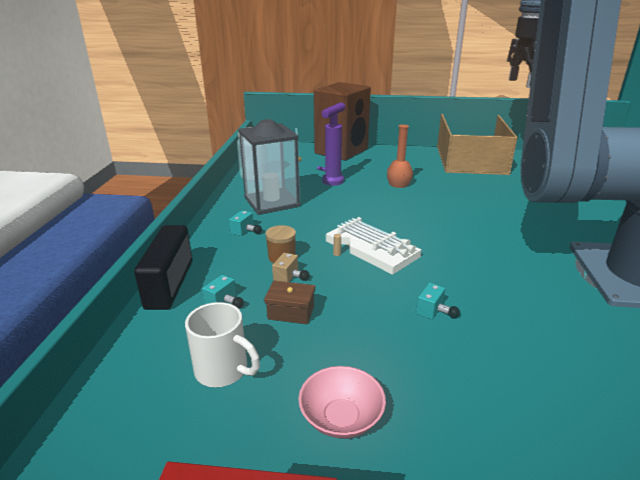

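Top view: rack about (343,272), pin (329,239), wooden stop (289,203) with its foot at (286,219). The stop lookalikes are turquoise at (252,161), (360,149) and (258,318), and none of them is meant. The candle jar at (317,190) and trinket box (241,214) are near the swing. I choose the wooden one and check it in a crop.

```bash
cat > geo.py <<'E'
import numpy as np
from scipy.spatial.transform import Rotation as R
def cloud(c):
    K=c["intrinsics"];d=c["depth"].astype(float)
    v,u=np.mgrid[0:480,0:640]
    p=np.stack([(u-K[0,2])/K[0,0]*d,-(v-K[1,2])/K[1,1]*d,-d],-1)
    return p@rot(c).T+c["eye"]
def rot(c):
    r=np.asarray(c["rotation"]); return r if r.shape==(3,3) else R.from_quat(r).as_matrix()
def pix(c,P):
    q=(np.atleast_2d(P)-c["eye"])@rot(c);K=c["intrinsics"]
    return np.stack([K[0,2]-K[0,0]*q[:,0]/q[:,2],K[1,2]+K[1,1]*q[:,1]/q[:,2]],1)
def ray(c,u,v,z):
    K=c["intrinsics"];d=rot(c)@np.array([(u-K[0,2])/K[0,0],-(v-K[1,2])/K[1,1],-1])
    return c["eye"]+d*(z-c["eye"][2])/d[2]
E
python3 - <<'E'
from geo import *; import cv2
c=dict(np.load("top0.npz"));P=cloud(c);im=c["img"]
print("table z",np.median(P[300:340,400:450,2]))
crop=im[175:335,225:405]; cv2.imwrite("pics/crop0.png",cv2.resize(crop,None,fx=3.7,fy=3.7,interpolation=cv2.INTER_CUBIC)[:,:,::-1])
for n,(u,v) in dict(pin=(329,239),stop=(289,203),foot=(286,219),candle=(317,190)).items(): print(n,P[v,u].round(4))
hsv=cv2.cvtColor(im,cv2.COLOR_RGB2HSV)
m=(hsv[...,1]<70)&(hsv[...,2]>120); m[:225]=0;m[320:]=0;m[:,:295]=0;m[:,390:]=0
z=P[...,2]; q=P[m&(z>.008)&(z<.05)]
r=cv2.minAreaRect(q[:,:2].astype(np.float32)*1000); print("rect",r, cv2.boxPoints(r)); print(np.histogram(q[:,2],10))
E
```

```text
table z 0.0005525898322266132
pin [ 0.5811 -0.0192  0.0434]
stop [0.6692 0.0702 0.0332]
foot [0.6345 0.0785 0.0206]
candle [0.6905 0.0049 0.0613]
rect ((522.1923828125, -37.8638916015625), (118.30789184570312, 180.49378967285156), 50.6426887512207) [[ 414.90015   -26.371613]
 [ 554.4591   -140.83258 ]
 [ 629.4846    -49.35617 ]
 [ 489.92566    65.1048  ]]
(array([  31,  797, 1018,   69,  299,  590,  182,   12,    2,    3]), array([0.01057173, 0.01433881, 0.0181059 , 0.02187298, 0.02564007,
       0.02940715, 0.03317424, 0.03694132, 0.0407084 , 0.04447549,
       0.04824257]))
```

View pics/crop0.png

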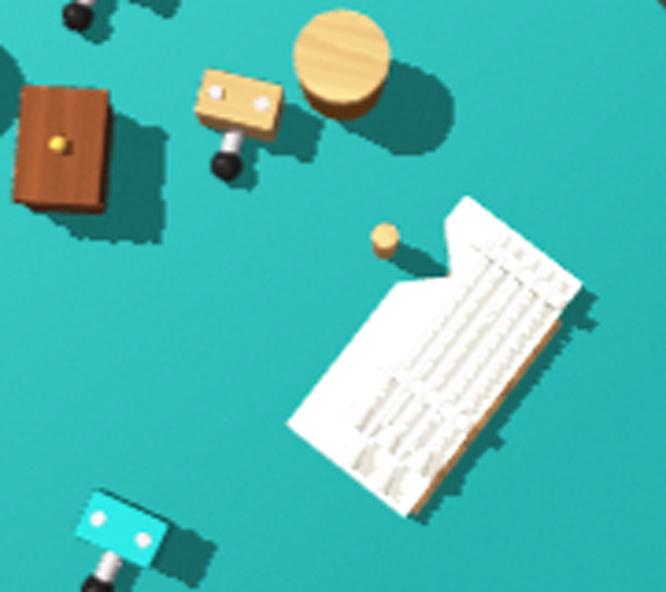

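```bash
cat >> geo.py <<'E'
import cv2
def fit2d(A,B):  # rigid model A -> world B; least squares
    a=A-A.mean(0);b=B-B.mean(0);th=np.arctan2((a[:,0]*b[:,1]-a[:,1]*b[:,0]).sum(),(a*b).sum())
    Rm=np.array([[np.cos(th),-np.sin(th)],[np.sin(th),np.cos(th)]]);t=B.mean(0)-Rm@A.mean(0)
    return th,t,np.linalg.norm(A@Rm.T+t-B,axis=1)
E
python3 - <<'E'
from geo import *
c=dict(np.load("top0.npz"))
f=lambda x,y,z: ray(c,225+(x+.5)/3.7-.5,175+(y+.5)/3.7-.5,z)[:2]
A=np.array([[-90,-45],[90,-45],[90,45],[-45,-20],[-20,-45],[-70,-45]])/1e3
B=np.array([f(*p,.018) for p in [(466,196),(288,422),(408,517),(452,274),(398,283),(446,217)]])
th,t,e=fit2d(A,B);print("rack",th,t,e*1e3)
Rm=np.array([[np.cos(th),-np.sin(th)],[np.sin(th),np.cos(th)]])
pin=f(385,235,.045);print("pin top",pin)
S=np.array([[-25,0],[25,0],[25,-30],[-25,-30]])/1e3
# stop x: points from pin to stop side
Bs=np.array([f(*p,.036) for p in [(274,132),(196,110),(205,69),(284,89)]])
ts,s,es=fit2d(S,Bs);print("stop",ts,s,es*1e3,"foot ball",f(227,165,.011))
Rs=np.array([[np.cos(ts),-np.sin(ts)],[np.sin(ts),np.cos(ts)]])
print("stop in pin frame",(s-pin)@Rs,"foot",(f(227,165,.011)-pin)@Rs,"rel ang",th-ts)
n=t+Rm@[-.045,-.0313];print("notch",n,"gap world",pin-n,"in rack",(pin-n)@Rm)
print("rack x",Rm[:,0],"y",Rm[:,1])
for n_,x in(("mid-20",-.02),("c",0),("far",.05)):print(n_,t+Rm@[x,.045])
E
```

```text
rack 2.4631867267011405 [ 0.51362537 -0.04855434] [1.21395605 1.27030828 1.88202324 1.34748296 0.4953003  1.44928983]
pin top [ 0.5828208  -0.01854919]
stop 1.2922656079505108 [0.65726924 0.07307181] [1.05561773 2.08500126 1.68430311 1.39184404] foot ball [0.63605598 0.07924603]
stop in pin frame [ 0.10855907 -0.04638866] foot [ 0.1086629  -0.02429538] rel ang 1.1709211187506297
notch [ 0.56830361 -0.05242485] gap world [0.01451719 0.03387565] in rack [ 0.00995605 -0.03548501]
rack x [-0.77857407  0.62755272] y [-0.62755272 -0.77857407]
mid-20 [ 0.50095698 -0.09614123]
c [ 0.4853855  -0.08359017]
far [ 0.4464568  -0.05221254]
```

```bash
python3 -m crank '[[0,0,0.0135,0.218,0.279,0,0],[0,0,0.0135,0.218,0.279,0,0],[0,0,0.0135,0.218,0.279,0,0],[0,0,0.0135,0.218,0.279,0,0],[0,0,0.0135,0.218,0.279,0,0]]' 20 
python3 -m crank '[[0,0,0.0135,0.218,0.279,0,0],[0,0,0.0135,0.218,0.279,0,0],[0,0,0.0135,0.218,0.279,0,0],[0,0,0.0135,0.218,0.279,0,0],[0,0,0.0135,0.218,0.279,0,0]]'
python3 -m crank '[[0,0,0.0135,0.218,0.279,-0.2,0],[0,0,0.0135,0.218,0.279,-0.2,0],[0,0,0.0135,0.218,0.279,-0.2,0],[0,0,0.0135,0.218,0.279,-0.2,0],[0,0,0.0135,0.218,0.279,-0.2,0]]'
python3 -m crank '[[0,0,0,0,0,-0.2,0],[0,0,0,0,0,-0.2,0],[0,0,0,0,0,0,0]]'
```

```text
time: 0.6
tcp_pos: [0.2487, -0.3911, 0.2309]
eef_rot: [0.973, 0.232, 0.0, -0.0]
ft_force: [-0.3, -0.9, -0.5]
width: 0.146
gripper_force: 0.0
time: 1.1
tcp_pos: [0.3577, -0.2517, 0.2311]
eef_rot: [0.943, 0.334, -0.0, -0.0]
ft_force: [0.4, 0.3, 0.4]
width: 0.002
gripper_force: 0.0
time: 1.6
tcp_pos: [0.4667, -0.1122, 0.1304]
eef_rot: [0.902, 0.432, -0.0, -0.0]
ft_force: [0.2, -0.3, 0.0]
width: -0.002
gripper_force: 0.0
time: 1.9
tcp_pos: [0.4641, -0.1121, 0.0887]
eef_rot: [0.902, 0.432, -0.002, -0.002]
ft_force: [-0.7, -0.3, 0.7]
width: 0.002
gripper_force: 0.0
```

```bash
python3 -m crank '[[0,0,0,0,0,-0.2,0],[0,0,0,0,0,-0.2,0],[0,0,0,0,0,-0.2,0],[0,0,0,0,0,-0.2,0],[0,0,0,0,0,-0.02,0]]'; python3 - <<'E'
from station import bot
import cv2,numpy as np
for n in("top","side"):
    c=bot.read_camera(n);np.savez(f"{n}1.npz",**c);i=c["img"]
    i=i[175:335,245:425] if n=="top" else i[180:340,260:440]
    cv2.imwrite(f"pics/{n}1.png",cv2.resize(i,None,fx=3,fy=3,interpolation=cv2.INTER_CUBIC)[:,:,::-1])
a,b=cv2.imread("pics/top1.png"),cv2.imread("pics/side1.png");cv2.imwrite("pics/both1.png",cv2.resize(np.hstack([a,b]),(800,356)))
s=bot.read_state();print(s["tcp_pos"],s["ft_force"])
E
```

```text
time: 2.4
tcp_pos: [0.4649, -0.1133, 0.0082]
eef_rot: [0.902, 0.431, -0.001, -0.001]
ft_force: [-1.1, 0.0, 0.2]
width: 0.001
gripper_force: 0.0
[ 0.46619775 -0.11387049  0.00974221] [ 0.84337371 -0.6961271  -0.41185138]
```

View pics/both1.png

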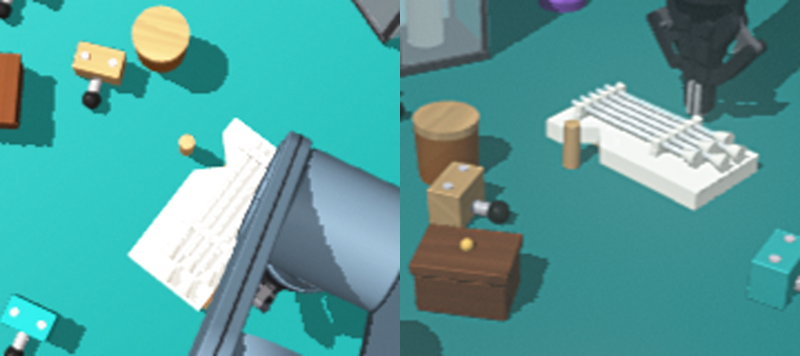

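```bash
python3 -m crank '[[0,0,0,0.028,0.034,0,0],[0,0,0,0.028,0.034,0,0],[0,0,0,0.028,0.034,0,0],[0,0,0,0.028,0.034,0,0],[0,0,0,0.028,0.034,0,0]]'; python3 -m crank '[[0,0,0,0.012,0.016,0,0],[0,0,0,0.012,0.016,0,0],[0,0,0,0.012,0.025,0,0],[0,0,0,0.012,0.028,0,0]]';python3 -m crank '[[0,0,0,0.012,0.028,0,0],[0,0,0,0.012,0.028,0,0],[0,0,0,0.012,0.028,0,0],[0,0,0,0.012,0.028,0,0]]'
cat > look.py <<'E'
from station import bot
import sys; from geo import *
k=sys.argv[1]; o=[]
for n in("top","side"):
    c=bot.read_camera(n);np.savez(f"{n}{k}.npz",**c);i=c["img"]
    i=i[170:300,230:395] if n=="top" else i[190:320,265:430]
    o.append(cv2.resize(i,(396,312),interpolation=cv2.INTER_CUBIC)[:,:,::-1])
cv2.imwrite(f"pics/both{k}.png",np.hstack(o))
s=bot.read_state();print(s["time"],s["tcp_pos"].round(4) if hasattr(s["tcp_pos"],"round") else s["tcp_pos"],s["ft_force"])
E
python3 look.py 2
```

```text
time: 3.0
tcp_pos: [0.4806, -0.0962, 0.0096]
eef_rot: [0.902, 0.431, 0.0, 0.0]
ft_force: [0.3, -0.1, -0.2]
width: 0.001
gripper_force: 0.0
time: 3.4
tcp_pos: [0.4848, -0.089, 0.0094]
eef_rot: [0.902, 0.432, -0.001, 0.001]
ft_force: [-1.0, -4.6, 1.1]
width: -0.001
gripper_force: 2.6
time: 3.8
tcp_pos: [0.4897, -0.0778, 0.0094]
eef_rot: [0.902, 0.432, -0.0, 0.001]
ft_force: [-2.2, -5.1, 1.2]
width: -0.0
gripper_force: 2.6
3.9 [ 0.4898 -0.0774  0.0094] [-1.3831836  -2.71862661  1.34867376]
```

View pics/both2.png

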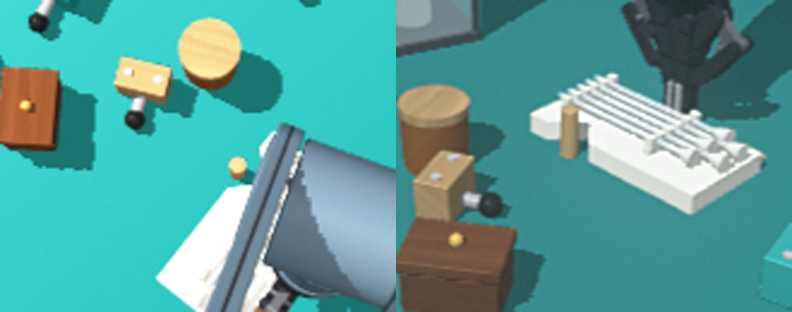

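```bash
cat > pose.py <<'E'
from geo import *
from scipy.optimize import least_squares
PIN=np.array([.5828,-.0185])
def rackfit(k,x0,ang=None):
    """register white points of the side+top cloud near slab top (z 12-22mm) edges: fit notch-side edges in side image"""
    c=dict(np.load(f"side{k}.npz"));im=c["img"]
    hsv=cv2.cvtColor(im,cv2.COLOR_RGB2HSV);P=cloud(c)
    m=((hsv[...,1]<60)&(hsv[...,2]>110)).astype(np.uint8)
    z=P[...,2];m&=((z>.002)&(z<.05)&(np.linalg.norm(P[...,:2]-x0[1:3],axis=-1)<.13)).astype(np.uint8)
    # signed distance of the white mask, slab prism outline (top+bottom hull is non convex: draw both)
    def render(p):
        th,x,y=p;Rm=np.array([[np.cos(th),-np.sin(th)],[np.sin(th),np.cos(th)]])
        poly=np.array([[-90,-45],[-70,-45],[-45,-20],[-20,-45],[90,-45],[90,45],[-90,45]])/1e3@Rm.T+[x,y]
        S=4;img=np.zeros((480*S//2,640*S//2),np.uint8)
        a=[pix(c,np.c_[poly,np.full(7,h)])*S/2 for h in(0,.018)]
        for q in a: cv2.fillPoly(img,[np.int32(np.round(q*16))],1,shift=4)
        for i in range(7):
            j=(i+1)%7;cv2.fillConvexPoly(img,np.int32(np.round(np.array([a[0][i],a[0][j],a[1][j],a[1][i]])*16)),1,shift=4)
        return img
    M=cv2.resize(m,None,fx=2,fy=2,interpolation=cv2.INTER_NEAREST)
    # ignore all above slab: sticks/gripper occlude the far side; score = slab pixels not white + white pixels near the lower edges not slab
    from scipy.optimize import minimize
    def cost(p):
        s=render(p);return float(np.count_nonzero(s!=M))
    best=min((minimize(cost,np.array(x0)+d,method="Nelder-Mead",options=dict(initial_simplex=np.array(x0)+d+np.array([[0,0,0],[.06,0,0],[0,.006,0],[0,0,.006]]),maxiter=150)) for d in ([0,0,0],[-.05,.004,.004],[.03,-.004,-.004])),key=lambda r:r.fun)
    th,x,y=best.x;Rm=np.array([[np.cos(th),-np.sin(th)],[np.sin(th),np.cos(th)]])
    n=np.array([x,y])+Rm@[-.045,-.0313]
    print("th %.3f rel %.3f t %.4f %.4f cost %d of %d | pin-notch in rack mm"%(th,th-1.292,x,y,best.fun,M.sum()),((PIN-n)@Rm*1e3).round(1))
    return best.x
if __name__=="__main__":
    import sys;rackfit(sys.argv[1],list(map(float,sys.argv[2:5])))
E
python3 pose.py 0 2.463 .5136 -.0486; python3 pose.py 1 2.463 .5136 -.0486;python3 pose.py 2 2.463 .522 -.028
```

```text
th 2.457 rel 1.165 t 0.5119 -0.0514 cost 865 of 10288 | pin-notch in rack mm [ 10.9 -39. ]
th 2.454 rel 1.162 t 0.5123 -0.0512 cost 1227 of 10660 | pin-notch in rack mm [ 11.3 -38.8]
th 2.444 rel 1.152 t 0.5200 -0.0351 cost 1246 of 10756 | pin-notch in rack mm [  7.6 -21.8]
```

```bash
python3 -m crank '[[0,0,0,0.006,0.024,0,0],[0,0,0,0.006,0.024,0,0],[0,0,0,0.006,0.024,0,0]]';python3 -m crank '[[0,0,0,0.007,0.020,0,0],[0,0,0,0.007,0.020,0,0]]'; python3 -m crank '[[0,0,0,0.007,0.020,0,0],[0,0,0,0.007,0.020,0,0]]';  python3 look.py 3; python3 pose.py 3 2.45 .526 -.022
```

```text
time: 4.2
tcp_pos: [0.4917, -0.0704, 0.0094]
eef_rot: [0.902, 0.431, -0.0, 0.001]
ft_force: [-2.1, -4.7, 1.1]
width: -0.003
gripper_force: 2.4
time: 4.4
tcp_pos: [0.4929, -0.0664, 0.0094]
eef_rot: [0.902, 0.431, -0.0, 0.0]
ft_force: [-2.2, -5.0, 2.6]
width: 0.003
gripper_force: 2.6
time: 4.6
tcp_pos: [0.4944, -0.0625, 0.0094]
eef_rot: [0.902, 0.431, -0.0, 0.0]
ft_force: [-2.1, -5.7, 1.9]
width: -0.001
gripper_force: 2.6
4.7 [ 0.4944 -0.0621  0.0094] [-1.562892   -3.9601051   1.59186726]
th 2.427 rel 1.135 t 0.5260 -0.0201 cost 1301 of 11096 | pin-notch in rack mm [ 3.2 -7.1]
```

```bash
python3 -m crank '[[0,0,0,0.002,0.012,0,0],[0,0,0,0.002,0.012,0,0]]';python3 -m crank '[[0,0,0,0.003,0.012,0,0],[0,0,0,0.003,0.012,0,0]]'; python3 -m crank '[[0,0,0,0.004,0.01,0,0]]';python3 -m crank '[[0,0,0,0.004,0.01,0,0]]';  python3 look.py 4; python3 pose.py 4 2.43 .528 -.016
```

```text
time: 4.9
tcp_pos: [0.4949, -0.0599, 0.0094]
eef_rot: [0.902, 0.431, -0.0, 0.0]
ft_force: [-0.7, -4.3, 1.2]
width: -0.002
gripper_force: 2.4
time: 5.1
tcp_pos: [0.4953, -0.0576, 0.0094]
eef_rot: [0.902, 0.431, -0.0, 0.0]
ft_force: [-3.9, -6.5, 2.3]
width: 0.002
gripper_force: 3.8
time: 5.2
tcp_pos: [0.4952, -0.0568, 0.0094]
eef_rot: [0.902, 0.432, -0.001, 0.0]
ft_force: [-5.5, -8.2, 3.1]
width: 0.0
gripper_force: 4.8
time: 5.3
tcp_pos: [0.4951, -0.0561, 0.0094]
eef_rot: [0.902, 0.432, -0.001, 0.0]
ft_force: [-6.6, -10.6, 5.7]
width: -0.001
gripper_force: 6.4
5.4 [ 0.495  -0.0561  0.0093] [-6.32899499 -8.67916183  5.13325512]
th 2.397 rel 1.105 t 0.5274 -0.0144 cost 1360 of 11204 | pin-notch in rack mm [ 1.5 -3.2]
```

View pics/both4.png

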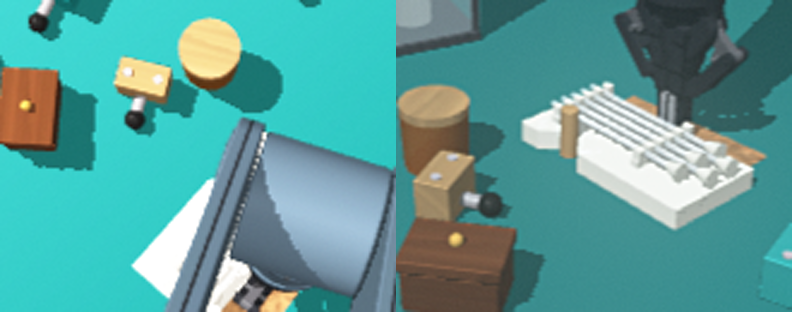

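```bash
cat > arc.py <<'E'
import sys;from station import bot;import numpy as np
pin=np.array([.5828,-.0185]);s=bot.read_state();p=np.array(s["tcp_pos"])[:2];q=s["eef_rot"]
r=p-pin;R=np.hypot(*r);f=np.arctan2(r[1],r[0]);d=float(sys.argv[1]);n=int(sys.argv[2])
print("yaw",2*np.arctan2(q[1],q[0])-np.pi/2+np.pi,"R",R,"t",s["time"])
for k in range(n):
    g=f-k*d;h=g-d;print(((np.array([np.cos(h),np.sin(h)])-[np.cos(g),np.sin(g)])*R*10/5).round(4))
E
python3 arc.py 0.15 8
```

```text
yaw 2.46361662297673 R 0.09547999888789926 t 5.4
[-0.0093  0.0271]
[-0.0051  0.0282]
[-0.0008  0.0286]
[0.0034 0.0284]
[0.0076 0.0276]
[0.0117 0.0261]
[0.0155 0.0241]
[0.0189 0.0215]
```

```bash
python3 -m crank '[[0,0,-0.016,-0.008,0.024,0,0],[0,0,-0.016,-0.0093,0.0271,0,0],[0,0,-0.016,-0.0093,0.0271,0,0],[0,0,-0.016,-0.0093,0.0271,0,0],[0,0,-0.016,-0.0093,0.0271,0,0]]'; python3 -m crank '[[0,0,-0.0095,-0.0051,0.0282,0,0],[0,0,-0.0095,-0.0051,0.0282,0,0],[0,0,-0.0095,-0.0051,0.0282,0,0]]'; python3 look.py 5; python3 pose.py 5 2.15 .525 .005; python3 arc.py 0.15 6
```

```text
time: 5.9
tcp_pos: [0.4898, -0.0426, 0.0092]
eef_rot: [0.949, 0.314, -0.002, 0.0]
ft_force: [-6.5, -9.0, 5.7]
width: -0.002
gripper_force: 5.3
time: 6.2
tcp_pos: [0.488, -0.034, 0.0092]
eef_rot: [0.962, 0.272, -0.002, -0.0]
ft_force: [-8.1, -8.7, 6.6]
width: 0.003
gripper_force: 5.5
6.3 [ 0.488  -0.0336  0.0092] [-6.82702017 -7.3590109   5.25926102]
th 2.148 rel 0.856 t 0.5310 -0.0022 cost 1311 of 11084 | pin-notch in rack mm [ 3.1 -3.2]
yaw 2.122016685013402 R 0.09602282000854258 t 6.3
[-0.0024  0.0287]
[0.0019 0.0287]
[0.0062 0.0281]
[0.0103 0.0269]
[0.0142 0.025 ]
[0.0178 0.0226]
```

View pics/both5.png

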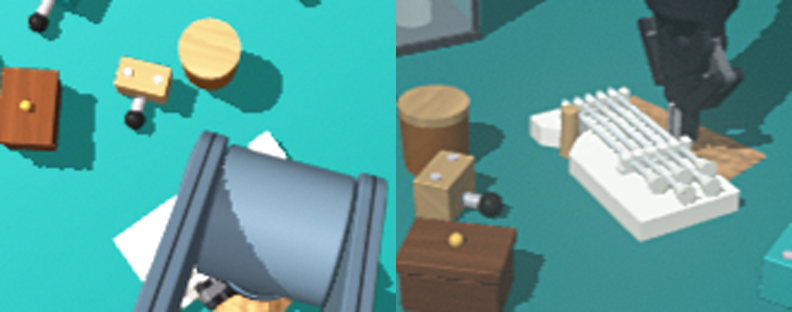

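```bash
python3 -m crank '[[0,0,-0.0095,-0.0024,0.0287,0,0],[0,0,-0.0095,-0.0024,0.0287,0,0],[0,0,-0.0095,-0.0024,0.0287,0,0],[0,0,-0.0095,-0.0024,0.0287,0,0],[0,0,-0.0095,-0.0024,0.0287,0,0]]'; python3 -m crank '[[0,0,-0.0095,0.0019,0.0287,0,0],[0,0,-0.0095,0.0019,0.0287,0,0],[0,0,-0.0095,0.0019,0.0287,0,0],[0,0,-0.0095,0.0019,0.0287,0,0],[0,0,-0.0095,0.0019,0.0287,0,0]]'; python3 look.py 6; python3 pose.py 6 1.85 .529 .03; python3 arc.py 0.15 5
```

```text
time: 6.8
tcp_pos: [0.4867, -0.0195, 0.0092]
eef_rot: [0.98, 0.199, -0.002, -0.0]
ft_force: [-6.7, -7.8, 5.8]
width: -0.001
gripper_force: 4.8
time: 7.3
tcp_pos: [0.4875, -0.0048, 0.009]
eef_rot: [0.992, 0.126, -0.002, -0.0]
ft_force: [-6.6, -5.6, 5.3]
width: -0.001
gripper_force: 3.9
7.4 [ 0.4876 -0.0044  0.009 ] [-5.70992012 -3.66706596  4.47882107]
th 1.854 rel 0.562 t 0.5392 0.0127 cost 1186 of 11088 | pin-notch in rack mm [ 2.9 -1.8]
yaw 1.8231762316334221 R 0.09623809606874721 t 7.4
[0.0064 0.0281]
[0.0105 0.0269]
[0.0144 0.025 ]
[0.018  0.0226]
[0.0211 0.0196]
```

```bash
python3 -m crank '[[0,0,-0.0095,0.0066,0.0281,0,0],[0,0,-0.0095,0.0066,0.0281,0,0],[0,0,-0.0095,0.0066,0.0281,0,0],[0,0,-0.0095,0.0066,0.0281,0,0],[0,0,-0.0095,0.0066,0.0281,0,0]]'; python3 -m crank '[[0,0,-0.0095,0.0107,0.0269,0,0],[0,0,-0.0095,0.0107,0.0269,0,0],[0,0,-0.0095,0.0107,0.0269,0,0],[0,0,-0.0095,0.0107,0.0269,0,0],[0,0,-0.0095,0.0107,0.0269,0,0]]'; python3 look.py 7; python3 pose.py 7 1.55 .54 .03; python3 arc.py 0.05 7
```

```text
time: 7.9
tcp_pos: [0.4905, 0.0096, 0.0088]
eef_rot: [0.999, 0.051, -0.003, -0.0]
ft_force: [-5.8, -3.7, 2.6]
width: 0.002
gripper_force: 3.3
time: 8.4
tcp_pos: [0.4957, 0.0233, 0.0086]
eef_rot: [1.0, -0.023, -0.003, -0.0]
ft_force: [-6.5, -4.3, 3.4]
width: -0.002
gripper_force: 2.9
8.5 [0.4959 0.0236 0.0087] [-4.71019605 -1.79074303  3.28195051]
th 1.556 rel 0.264 t 0.5509 0.0229 cost 1334 of 11036 | pin-notch in rack mm [ 4.1 -1.2]
yaw 1.5245412048339775 R 0.09651193342838033 t 8.5
[0.0044 0.0086]
[0.0048 0.0083]
[0.0053 0.0081]
[0.0057 0.0078]
[0.006  0.0075]
[0.0064 0.0072]
[0.0068 0.0069]
```

View pics/both7.png

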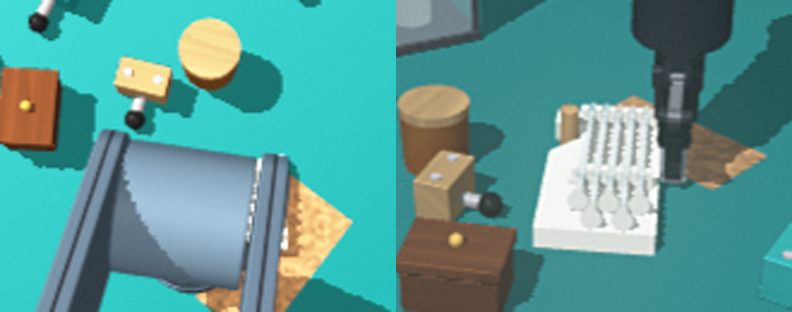

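```bash
python3 -m crank '[[0,0,-0.0048,0.0068,0.0128,0,0],[0,0,-0.0048,0.0068,0.0128,0,0],[0,0,-0.0048,0.0068,0.0128,0,0],[0,0,-0.0048,0.0072,0.0126,0,0],[0,0,-0.0048,0.0074,0.0124,0,0]]'; python3 -m crank '[[0,0,-0.0048,0.0077,0.0122,0,0],[0,0,-0.0048,0.008,0.012,0,0],[0,0,-0.0048,0.0083,0.0119,0,0]]'; python3 -m crank '[[0,0,-0.0032,0.0058,0.0076,0,0],[0,0,-0.0032,0.0058,0.0076,0,0]]'; python3 -m crank '[[0,0,-0.0032,0.006,0.0075,0,0],[0,0,-0.0032,0.006,0.0075,0,0]]'; python3 look.py 8; python3 pose.py 8 1.4 .555 .026; python3 arc.py 0.05 4
```

```text
time: 9.0
tcp_pos: [0.499, 0.0296, 0.0086]
eef_rot: [0.998, -0.061, -0.003, -0.0]
ft_force: [-6.3, -3.1, 3.3]
width: -0.0
gripper_force: 3.1
time: 9.3
tcp_pos: [0.5012, 0.0333, 0.0086]
eef_rot: [0.997, -0.083, -0.003, -0.0]
ft_force: [-6.0, -0.7, 2.9]
width: -0.004
gripper_force: 3.3
time: 9.5
tcp_pos: [0.5022, 0.0349, 0.0085]
eef_rot: [0.996, -0.093, -0.003, -0.0]
ft_force: [-7.7, -3.4, 4.5]
width: -0.0
gripper_force: 3.4
time: 9.7
tcp_pos: [0.5032, 0.0364, 0.0085]
eef_rot: [0.995, -0.103, -0.004, -0.0]
ft_force: [-8.1, -2.1, 5.0]
width: -0.003
gripper_force: 3.6
9.8 [0.5032 0.0365 0.0085] [-7.87138635 -1.94945932  4.28943952]
th 1.418 rel 0.126 t 0.5588 0.0275 cost 2092 of 10552 | pin-notch in rack mm [3.2 0.5]
yaw 1.3642666262521324 R 0.09670625890879521 t 9.8
[0.0057 0.0078]
[0.0061 0.0075]
[0.0064 0.0072]
[0.0068 0.0069]
```

```bash
for i in 1; do python3 -m crank '[[0,0,-0.0032,0.0058,0.0078,0,0],[0,0,-0.0032,0.006,0.0077,0,0]]'; python3 -m crank '[[0,0,-0.0032,0.0061,0.0075,0,0],[0,0,-0.0032,0.0061,0.0075,0,0]]'; python3 -m crank '[[0,0,-0.0032,0.0063,0.0073,0,0]]'; python3 -m crank '[[0,0,-0.0032,0.0064,0.0072,0,0]]'; python3 -m crank '[[0,0,-0.0032,0.0064,0.0072,0,0]]'; done; python3 look.py 9; python3 pose.py 9 1.33 .56 .029
```

```text
time: 10.0
tcp_pos: [0.5042, 0.038, 0.0084]
eef_rot: [0.994, -0.113, -0.004, -0.0]
ft_force: [-7.2, -2.1, 3.6]
width: -0.001
gripper_force: 3.6
time: 10.2
tcp_pos: [0.5054, 0.0395, 0.0084]
eef_rot: [0.992, -0.123, -0.004, 0.0]
ft_force: [-7.6, -2.0, 5.4]
width: 0.001
gripper_force: 3.7
time: 10.3
tcp_pos: [0.5059, 0.0403, 0.0084]
eef_rot: [0.992, -0.128, -0.004, 0.0]
ft_force: [-7.0, -1.9, 5.3]
width: -0.001
gripper_force: 3.8
time: 10.4
tcp_pos: [0.5065, 0.041, 0.0084]
eef_rot: [0.991, -0.133, -0.004, 0.0]
ft_force: [-8.4, -1.9, 5.9]
width: -0.0
gripper_force: 3.9
time: 10.5
tcp_pos: [0.5071, 0.0418, 0.0084]
eef_rot: [0.99, -0.138, -0.004, 0.0]
ft_force: [-8.5, -1.7, 4.3]
width: 0.002
gripper_force: 3.8
10.6 [0.5072 0.0419 0.0084] [-8.68996335 -1.1613367   5.20325018]
th 1.330 rel 0.038 t 0.5615 0.0294 cost 2628 of 10268 | pin-notch in rack mm [ 3.6 -0.9]
```

View pics/both9.png

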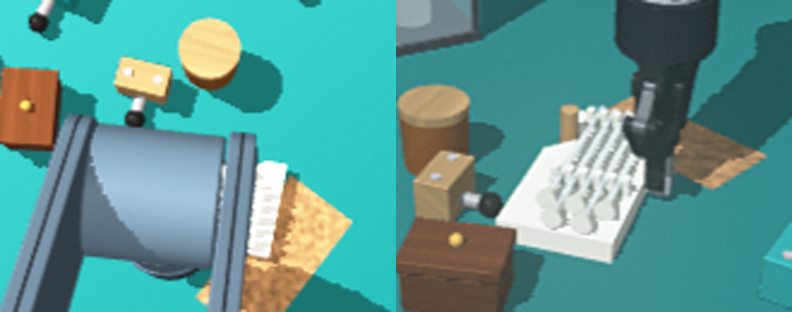

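```bash
python3 -m crank '[[0,0,-0.0032,0.0065,0.007,0,0]]'; python3 -m crank '[[0,0,-0.0032,0.0066,0.007,0,0]]'; python3 -m crank '[[0,0,-0.0032,0.0068,0.0069,0,0]]'; python3 -m crank '[[0,0,-0.0032,0.0069,0.0068,0,0]]'|grep -E "tcp|ft"; python3 arc.py .05 2
```

```text
time: 10.7
tcp_pos: [0.5076, 0.0425, 0.0083]
eef_rot: [0.99, -0.143, -0.004, 0.0]
ft_force: [-8.2, -1.1, 3.5]
width: 0.003
gripper_force: 3.9
time: 10.8
tcp_pos: [0.5082, 0.0433, 0.0083]
eef_rot: [0.989, -0.148, -0.004, 0.0]
ft_force: [-9.4, -0.8, 4.1]
width: -0.004
gripper_force: 4.0
time: 10.9
tcp_pos: [0.5088, 0.044, 0.0083]
eef_rot: [0.988, -0.153, -0.004, 0.0]
ft_force: [-8.4, -2.3, 5.7]
width: 0.001
gripper_force: 4.1
tcp_pos: [0.5094, 0.0447, 0.0083]
ft_force: [-9.4, -0.8, 5.5]
yaw 1.2534397333801368 R 0.09683698124756528 t 11.0
[0.0065 0.0072]
[0.0068 0.0068]
```

```bash
python3 -m crank '[[0,0,-0.0032,0.007,0.0068,0,0]]'|grep ft; python3 -m crank '[[0,0,-0.0032,0.007,0.0068,0,0]]'|grep ft; python3 -m crank '[[0,0,-0.0032,0.0071,0.0067,0,0]]' |grep ft; python3 look.py 10; python3 pose.py 10 1.29 .564 .031; python3 arc.py .05 2
```

```text
ft_force: [-9.2, -2.2, 5.5]
ft_force: [-10.1, -2.5, 4.2]
ft_force: [-12.3, -3.2, 4.1]
11.4 [0.5106 0.0468 0.0079] [-9.97033082 -1.30025203  4.25846601]
th 1.302 rel 0.010 t 0.5654 0.0304 cost 3001 of 10000 | pin-notch in rack mm [2.5 1.5]
yaw 1.2235647743817744 R 0.09732593638353207 t 11.4
[0.0067 0.0071]
[0.0071 0.0067]
```

```bash
python3 -m crank '[[0,0,0,0.007,-0.001,0,0]]'|grep -E "tcp|ft"; python3 -m crank '[[0,0,0,0.007,-0.002,0,0]]'|grep -E "tcp|ft";python3 -m crank '[[0,0,0,0.007,-0.002,0,0]]'|grep -E "tcp|ft"; python3 -m crank '[[0,0,0,0.007,-0.002,0,0]]'|grep -E "tcp|ft"
```

```text
tcp_pos: [0.5107, 0.0468, 0.0079]
ft_force: [-12.4, -1.1, 6.8]
tcp_pos: [0.5107, 0.0468, 0.0079]
ft_force: [-15.7, -1.0, 8.7]
tcp_pos: [0.5107, 0.0468, 0.0078]
ft_force: [-16.1, -0.1, 10.8]
tcp_pos: [0.5108, 0.0468, 0.0078]
ft_force: [-18.4, 2.0, 12.4]
```

```bash
python3 -m crank '[[0,0,0,0.006,-0.002,0,0],[0,0,0,0,0,0,0],[0,0,0,0,0,0,0],[0,0,0,0,0,0,0],[0,0,0,0,0,0,0]]'|grep -E "tcp|ft"; python3 look.py 11; python3 - <<'E'
from geo import *
o=[]
for n,(a,b,c_,d) in dict(top=(190,290,260,390),side=(205,305,300,430)).items():
    i=np.load(f"{n}11.npz")["img"][a:b,c_:d];o.append(cv2.resize(i,(400,308),interpolation=cv2.INTER_CUBIC)[:,:,::-1])
cv2.imwrite("pics/press.png",np.hstack(o))
E
```

```text
tcp_pos: [0.5108, 0.0468, 0.0078]
ft_force: [-17.8, 1.4, 13.6]
12.4 [0.5107 0.0468 0.0078] [-18.37284909   0.41629432  13.19100544]
```

View pics/press.png

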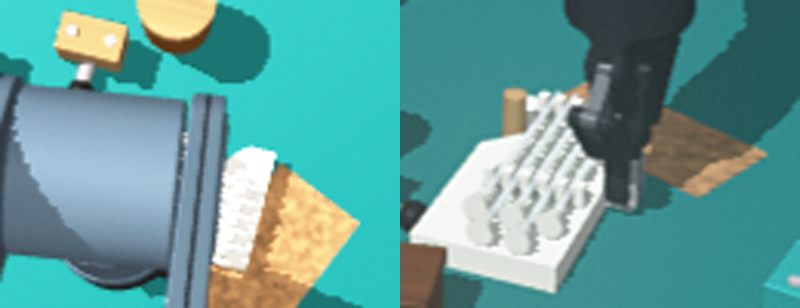

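```bash
python3 -m crank '[[0,0,0,-0.015,0.004,0,0],[0,0,0,-0.02,0.006,0,0],[0,0,0,-0.05,0.014,0,0],[0,0,0,-0.15,0.04,0,0],[0,0,0,-0.2,0.06,0,0]]'|grep -E "tcp|ft"; python3 -m crank '[[0,0,0,0,0,0.3,0],[0,0,0,0,0,0.4,0],[0,0,0,-0.1,-0.3,0.4,0],[0,0,0,0,-0.4,0.2,0],[0,0,0,0,-0.4,0,0]]'|grep -E "tcp|ft";  python3 -m crank '[[0,0,0,0,-0.45,0,0],[0,0,0,0,-0.45,0,0],[0,0,0,0,-0.45,0,0],[0,0,0,0,-0.45,0,0]]'|grep -E "tcp|ft"; python3 look.py 12;python3 - <<'E'
from geo import *
i=np.load("top12.npz")["img"][180:300,230:390];cv2.imwrite("pics/end.png",cv2.resize(i,(800,600),interpolation=cv2.INTER_CUBIC)[:,:,::-1])
E
```

```text
tcp_pos: [0.4767, 0.0576, 0.0094]
ft_force: [-0.4, 0.1, 0.6]
tcp_pos: [0.4685, -0.053, 0.1423]
ft_force: [1.2, -0.5, -0.8]
tcp_pos: [0.4662, -0.2335, 0.1387]
ft_force: [1.0, -1.0, -0.0]
13.9 [ 0.4668 -0.2375  0.1388] [ 0.57188741  0.21541388 -0.02541423]
```

View pics/end.png

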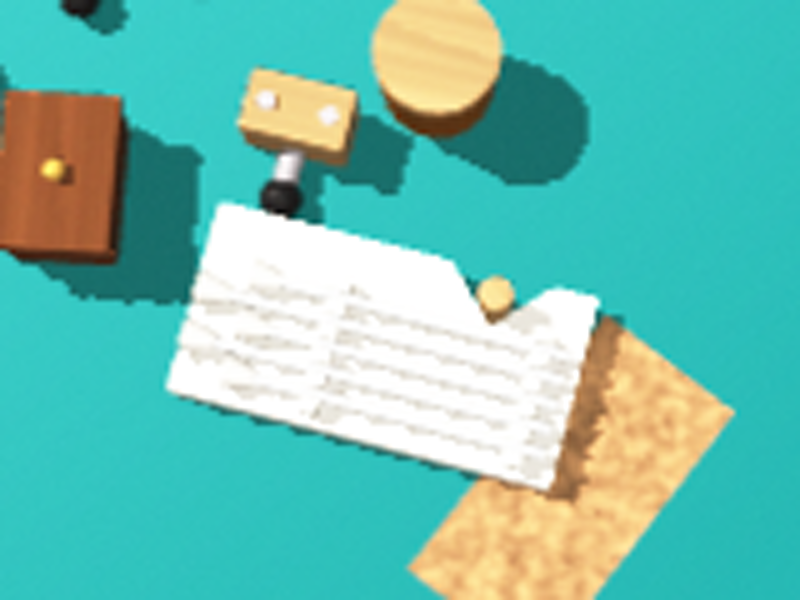

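```bash
python3 - <<'E'
from geo import *
c=dict(np.load("top12.npz"));f=lambda x,y,z: ray(c,230+(x+.5)/5-.5,180+(y+.5)/5-.5,z)[:2]
A=np.array([[90,-45],[90,45],[-90,-45],[-20,-45],[-70,-45]])/1e3
B=np.array([f(*p,.018) for p in [(220,203),(168,390),(598,298),(455,262),(553,288)]])
th,t,e=fit2d(A,B);Rm=np.array([[np.cos(th),-np.sin(th)],[np.sin(th),np.cos(th)]])
pin=f(496,294,.045);print(th,e*1e3,"pin in rack",(pin-t)@Rm*1e3,"want -45,-31.3; foot centre",(f(281,197,.011)-t)@Rm*1e3)
E
```

```text
1.2928063056089885 [0.58898449 0.47281863 0.33759342 2.05182551 1.17796119] pin in rack [-44.78024803 -30.85945853] want -45,-31.3; foot centre [ 64.8175444  -56.12724334]
```

Top view shows the pin within 0.5 mm of the notch point and the rack's long side on the rubber foot. Everything else is in place and the robot is clear, so I'm handing in.

```bash
python3 -c "
from station import bot
print(bot.job_done())"
```

```text
the job is handed in; nothing more can be done
None
```

The rack is parked with its notch on the pin and its long side against the stop's rubber foot; I pressed it home at about 18 N, backed the arm clear, and handed the job in about 14 s into the 51 s limit.

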